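# Stow the microscope objectives by colour ring

### The arm

A 6-joint arm with a two-finger parallel gripper is mounted at the origin on the work surface. World frame = base frame: x ahead of the robot, y to its left, z up, the work surface at z = 0. Lengths are in m, angles in rad, forces in N, time in s.
With the tool pointing down it reaches from about 0.3 to 0.875 m from the base axis. Payload 6.4 kg.
Tool frame: the origin (TCP) lies between the finger pads; the fingertips stand 25 mm ahead of it and the grasp point (between the pads) lies 6 mm ahead of it; z points along the fingers, y is the line along which they close (so a half turn about z gives the same grasp; the last joint's range is limited). The gripper opens to 85 mm and grips with 20 to 120 N. Pads are 22 mm wide; open, the fingers measure 114 mm over their backs; the gripper's body (76 mm by 85 mm) begins 54 mm behind the grasp point. The pads swing forward as they close: fully open they stand 13 mm farther back than shut.
Start: joints at [1.005, 0.181, 1.607, -0, 1.354, -0.206], TCP at [0.202, 0.538, 0.256] pointing down, gripper open.
Joint ranges: [-2.99, 2.99], [-0.89, 2.07], [0.3, 2.58], [-1.14, 4.28], [0, 2.63], [-3.12, 3.12]. Speed limits (rad/s): [2.57, 2.57, 3.01, 3.14, 3.14, 3.14].

### API

Orientations are given as a unit quaternion [w, x, y, z].
In Python, from bench import ctrl gives the robot as it stands.
- The arm moves only by the tool servo_tool, never from a script. Its argument "series" is text: rows parted by semicolons, each of 7 numbers parted by spaces: the gripper command: -1 is fully open, 1 is shut, values between are in proportion, then the shift along the tool's x, y, z in m, then the turn, a rotation vector about the tool's x, y, z in degrees. A call has 1 to 12 rows; each row is the pose to reach, as a shift and turn from the pose commanded when the call began, along the tool's axes at that moment; what a row does not reach only later rows make up. A row lasts 1/12 s, in which the tool goes at most 41.7 mm and 7.16 degrees, less where a joint would pass 70% of its speed; a pose out of reach is approached as far as the arm can. A call with a gripper value outside its range is refused whole. The fingers move at their own pace and stop on an object; the grip force is fixed at half the most. Time passes only in rows, so rows that repeat a pose let the fingers close. It gives the time, the measured TCP pose, the force, the opening and the grip force at its end, in the units of the state.
- ctrl.get_obs(): the state, without advancing time (a new reading comes with each control period).
- ctrl.camera(name): name is "scene" or "top" or "wrist"; returns a dict with "img" (480x640x3 uint8, red, green, blue), "z_map" (480x640 float32, m along the optical axis (not along the pixel's ray), 0 where there is no reading), "fovy" (degrees; the focal length in pixels is half the picture's height over the tangent of half this angle, whatever the lens; pixels are square), "cx", "cy" (the principal point, pixels), "extrinsics" (4x4, takes a point from camera to world coordinates); the wrist camera has in their place "T_tool_cam" (4x4, takes a point from camera to tool coordinates, whose origin is the TCP and whose axes are the flange's). Camera axes: x right, y down, z forward; pixel columns grow to the right and rows downward; lengths in m; the calibration is good to about 2 mm. A picture is of the moment at which its call begins: read the wrist's pose just before it.
- ctrl.hand_in(): hands the job in; it is judged then, once.
The state is a dict: "time_s": time; "q": joint angles; "dq": joint speeds; "joint_efforts": joint torques, N m; "eef_pos": TCP position; "eef_rot": TCP orientation; "wrist_force": force on the tool from outside, world axes, zero at the start; "torque": the same for the moment, N m; "opening": opening from 0.0 (shut) to 1.0 (fully open); "grasp_force": force on a finger pad.
Only numpy, scipy, OpenCV 4.12 (cv2) and the standard library are available. Lean on these libraries where they do the work, as an engineer would, in place of code of your own. Each camera call takes 0.05 s, during which the arm holds its last target. There are 200 camera calls.

### The job

Pack the microscope's four objectives into the grey caddy: stand the ones with red, yellow, blue and white rings upright, each in the cup of its own colour. The green-ringed objective and the black eyepiece do not belong to the set: leave them standing where they are, and do not knock anything over.

Things in the scene. Friction and masses are not known exactly. Their poses are not given: they have to be found in the camera images.
- lens_red: Microscope objective with a red ring, loose, upright on the desk, 46 mm tall, about 90 g. Black cylinder 32 mm in diameter up to 18 mm, red ring of 32 mm diameter from 18 to 36 mm, red bevel to 41 mm, then a thin steel nose, 13 mm narrowing to 10 mm. Grip the 32 mm cylinder between 8 and 36 mm above its base. Origin: centre of its underside; z up its axis.
- lens_yellow: Microscope objective with a yellow ring, loose, upright on the desk, 50 mm tall, about 90 g. Black cylinder 32 mm in diameter up to 18 mm, yellow ring of 32 mm diameter from 18 to 36 mm, yellow bevel to 41 mm, then a thin steel nose, 13 mm narrowing to 10 mm. Grip the 32 mm cylinder between 8 and 36 mm above its base. Origin: centre of its underside; z up its axis.
- lens_blue: Microscope objective with a blue ring, loose, upright on the desk, 54 mm tall, about 90 g. Black cylinder 32 mm in diameter up to 18 mm, blue ring of 32 mm diameter from 18 to 36 mm, blue bevel to 41 mm, then a thin steel nose, 13 mm narrowing to 10 mm. Grip the 32 mm cylinder between 8 and 36 mm above its base. Origin: centre of its underside; z up its axis.
- lens_white: Microscope objective with a white ring, loose, upright on the desk, 58 mm tall, about 90 g. Black cylinder 32 mm in diameter up to 18 mm, white ring of 32 mm diameter from 18 to 36 mm, white bevel to 41 mm, then a thin steel nose, 13 mm narrowing to 10 mm. Grip the 32 mm cylinder between 8 and 36 mm above its base. Origin: centre of its underside; z up its axis.
- well_red: Red round cup fixed in the grey caddy, for the red-ringed objective. Outside diameter 56 mm, inside 50 mm; floor 4 mm, lip 10 mm above its origin (centre of its underside, 5 mm above the desk; z up). Setting down, keep fingertips over 8 mm above the objective's base to clear the lip.
- well_yellow: Yellow round cup fixed in the grey caddy, for the yellow-ringed objective. Outside diameter 56 mm, inside 50 mm; floor 4 mm, lip 10 mm above its origin (centre of its underside, 5 mm above the desk; z up). The caddy is a square tray, 170 mm a side, 18 mm tall, walls 5 mm, fixed to the desk; a 30 mm lug sticks out of two sides.
- well_blue: Blue round cup fixed in the grey caddy, for the blue-ringed objective. Outside diameter 56 mm, inside 50 mm; floor 4 mm, lip 10 mm above its origin (centre of its underside, 5 mm above the desk; z up). The four cups stand in a square, 72 mm between neighbouring centres, colours in any order, caddy turned up to 30 degrees.
- well_white: White round cup fixed in the grey caddy, for the white-ringed objective. Outside diameter 56 mm, inside 50 mm; floor 4 mm, lip 10 mm above its origin (centre of its underside, 5 mm above the desk; z up). A flat green slide tray, 170 x 190 mm, 11 mm tall, fixed, lies on the other side of the desk from the caddy.
- lens_green: Look-alike that does not belong: microscope objective with a green ring, loose and upright among the others, 52 mm tall, 32 mm in diameter. There is no green cup. Origin: centre of its underside; z up. The four objectives and two look-alikes stand in a loose group, at least 60 mm from centre to centre.
- eyepiece: Look-alike that does not belong: black microscope eyepiece without colour ring, loose and upright among the others, 48 mm tall; steel tube 23 mm in diameter up to 18 mm, black barrel 32 mm in diameter above, glass lens on top. Origin: centre of its underside; z up.

How it is judged:
At the end, for the whole second after the job is handed in: Each of the four objectives stands upright (within 7 degrees) on the floor of its own colour's cup (within 3 mm in height, 11 mm of its centre: anywhere inside), released and at rest; the green-ringed objective and the eyepiece stand upright within 20 mm of where they stood (horizontal distance between lens_red and well_red below 0.011 m and z of lens_red in the frame of well_red below 0.007 m and angle between each of lens_red, lens_yellow, lens_blue, lens_white's own z axis and vertical below 0.12 rad and linear speed of each of lens_red, lens_yellow, lens_blue, lens_white, lens_green, eyepiece below 0.02 m/s and horizontal distance between lens_yellow and well_yellow below 0.011 m and z of lens_yellow in the frame of well_yellow below 0.007 m and horizontal distance between lens_blue and well_blue below 0.011 m and z of lens_blue in the frame of well_blue below 0.007 m and horizontal distance between lens_white and well_white below 0.011 m and z of lens_white in the frame of well_white below 0.007 m and distance of each of lens_green, eyepiece from where it was at the start of the episode below 0.02 m and angle between each of lens_green, eyepiece's own z axis and vertical below 0.2 rad); the robot touches nothing.
It fails at once if the green-ringed objective or the eyepiece is moved by more than 20 mm (distance of any of lens_green, eyepiece from where it was at the start of the episode above 0.02 m).
It fails at once if an objective or the eyepiece is knocked over (leans by more than 50 degrees) (angle between any of lens_red, lens_yellow, lens_blue, lens_white, lens_green, eyepiece's own z axis and vertical above 0.87 rad).
It also fails if it takes over 90 s, if anything falls off the work surface, if the arm or the gripper's body presses on something with over 40 N, if the wrist force passes 120 N, or if a joint passes its speed limit or range.

## Working session

There is one attempt and no reset: what is moved stays moved. The work goes in short steps, Python scripts to look and compute and a tool call to move; the robot and the scene stay as the last step left them, time stands still between calls to the robot, and variables do not carry over. Pictures are saved under pics/ and viewed, at most 14 in all, crops included, and the job is handed in when it is done.

Besides the shell and the picture viewer there is one more tool, called after ">>>" by a JSON object that holds its "fn" and its "kwargs", one argument or row to a line. servo_tool: Moves the arm, as the interface text tells. Its arguments: {"type":"object","properties":{"series":{"type":"string"}},"required":["series"]}

```bash
mkdir -p pics; ls; python3 - <<'E'
from bench import ctrl
import cv2,numpy as np
o=ctrl.get_obs();print(o)
for n in("top","scene"):
    c=ctrl.camera(n);cv2.imwrite(f"pics/{n}0.png",c["img"][:,:,::-1]);np.save(f"pics/{n}0.npy",c,allow_pickle=True)
    print(n,c["fovy"],c["cx"],c["cy"],c["extrinsics"].round(3).tolist(),(c["z_map"]>0).mean())
E
```

```text
pics
{'time_s': 0.0, 'q': array([ 1.00472477e+00,  1.81527912e-01,  1.60802591e+00,  2.12156054e-05,
        1.35379450e+00, -2.06289070e-01]), 'dq': array([-0.00077789, -0.00020105, -0.000151  , -0.00030099,  0.00135837,
       -0.00027451]), 'joint_efforts': array([ 6.47948073e-04, -4.44874442e+01, -3.51335442e+01, -3.06671136e-04,
        9.16241639e-03, -7.44918879e-06]), 'eef_pos': array([0.20213056, 0.53775154, 0.25538284]), 'eef_rot': array([-3.40232797e-04,  1.78924759e-01,  9.83862368e-01, -8.09284264e-04]), 'wrist_force': array([-0.64713341, -0.36223044, -0.74844678]), 'torque': array([-0.02380775, -0.00581244,  0.0215095 ]), 'grasp_force': 0.0, 'opening': 0.9979190579724825}
top 49.144191358776716 316.9288426183981 246.65034356659186 [[-0.018, -0.996, 0.089, 0.491], [-0.999, 0.021, 0.031, -0.009], [-0.032, -0.088, -0.996, 0.99], [0.0, 0.0, 0.0, 1.0]] 0.995986328125
scene 54.69357720964498 316.47062397770463 234.49753727501331 [[0.851, 0.408, -0.329, 0.833], [0.524, -0.649, 0.552, -0.436], [0.012, -0.642, -0.766, 0.653], [0.0, 0.0, 0.0, 1.0]] 0.9958854166666666
```

View pics/top0.png

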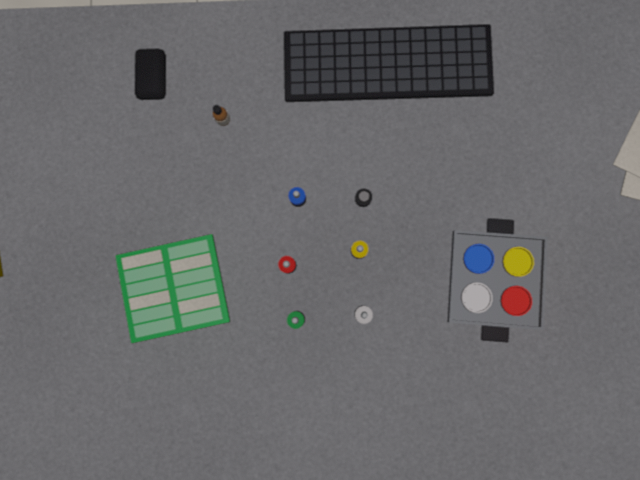

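View pics/scene0.png

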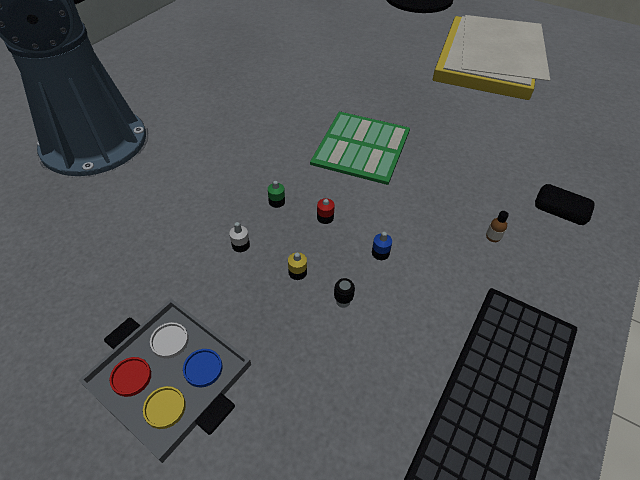

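The top view shows the lenses at blue (297,197), yellow (360,249), red (287,264), white (364,315) and green (296,319), with the eyepiece at (363,197). The cups are at blue (478,259), yellow (518,262), white (477,298) and red (516,300). The scene view shows the same layout, with wide spacing between the objects.

```bash
cat > h.py <<'E'
import cv2,numpy as np
from scipy.spatial.transform import Rotation as R
def T_of(o):
    w,x,y,z=o["eef_rot"];T=np.eye(4);T[:3,:3]=R.from_quat([x,y,z,w]).as_matrix();T[:3,3]=o["eef_pos"];return T
def cast(c,E,u,v,z):
    f=240/np.tan(np.radians(c["fovy"]/2))
    d=E[:3,:3]@np.array([(u-c["cx"])/f,(v-c["cy"])/f,1]);p=E[:3,3]
    return p+d*(z-p[2])/d[2]
RNG={"red":[((0,120,60),(8,255,255)),((172,120,60),(180,255,255))],"yellow":[((22,120,60),(35,255,255))],
 "blue":[((105,120,60),(125,255,255))],"green":[((50,120,60),(80,255,255))],"white":[((0,0,165),(180,40,255))]}
def blobs(img,col,amin=60):
    h=cv2.cvtColor(img,cv2.COLOR_RGB2HSV);m=sum(cv2.inRange(h,np.array(a),np.array(b)) for a,b in RNG[col])
    m=cv2.morphologyEx(m,cv2.MORPH_CLOSE,np.ones((5,5)))
    out=[]
    for k in cv2.findContours(m,cv2.RETR_EXTERNAL,cv2.CHAIN_APPROX_NONE)[0]:
        if cv2.contourArea(k)>amin:
            (u,v),r=cv2.minEnclosingCircle(k);out.append((u,v,r,cv2.contourArea(k)))
    return out
E
python3 - <<'E'
from h import *
for n in ("top","scene"):
    c=np.load(f"pics/{n}0.npy",allow_pickle=True).item()
    for col in RNG:
        for u,v,r,a in blobs(c["img"],col):
            if r<40: print(n,col,round(u),round(v),round(r,1),a,"lens@.033",cast(c,c["extrinsics"],u,v,.033)[:2].round(3),"cup@.015",cast(c,c["extrinsics"],u,v,.015)[:2].round(3))
E
```

```text
top red 516 301 15.7 701.5 lens@.033 [ 0.471 -0.335] cup@.015 [ 0.471 -0.341]
top red 287 264 8.8 213.5 lens@.033 [0.545 0.077] cup@.015 [0.546 0.078]
top yellow 518 262 15.5 694.5 lens@.033 [ 0.542 -0.342] cup@.015 [ 0.543 -0.348]
top yellow 359 249 8.8 216.0 lens@.033 [ 0.571 -0.056] cup@.015 [ 0.572 -0.057]
top blue 478 258 15.1 667.5 lens@.033 [ 0.549 -0.272] cup@.015 [ 0.55  -0.276]
top blue 297 196 8.9 209.5 lens@.033 [0.672 0.056] cup@.015 [0.676 0.057]
top green 295 320 8.6 195.5 lens@.033 [0.445 0.062] cup@.015 [0.444 0.063]
top white 475 297 13.7 493.5 lens@.033 [ 0.479 -0.262] cup@.015 [ 0.479 -0.266]
scene red 130 376 21.8 1159.0 lens@.033 [ 0.482 -0.345] cup@.015 [ 0.472 -0.342]
scene red 325 207 9.7 239.5 lens@.033 [0.546 0.074] cup@.015 [0.538 0.089]
scene yellow 164 407 22.5 1323.0 lens@.033 [ 0.552 -0.352] cup@.015 [ 0.544 -0.349]
scene yellow 297 263 10.7 305.5 lens@.033 [ 0.571 -0.059] cup@.015 [ 0.563 -0.048]
scene blue 202 367 20.3 1098.0 lens@.033 [ 0.559 -0.282] cup@.015 [ 0.551 -0.278]
scene blue 382 243 10.2 209.5 lens@.033 [0.672 0.054] cup@.015 [0.668 0.068]
scene green 276 188 7.9 100.0 lens@.033 [0.441 0.066] cup@.015 [0.43 0.08]
scene white 168 338 19.1 172.0 lens@.033 [ 0.487 -0.274] cup@.015 [ 0.477 -0.27 ]
```

>>> {"fn": "servo_tool", "kwargs": {
  "series": "-1 -0.03 -0.02 0.005 0 0 -3; -1 -0.065 -0.042 0.01 0 0 -7; -1 -0.10 -0.064 0.015 0 0 -11; -1 -0.135 -0.087 0.02 0 0 -15; -1 -0.17 -0.11 0.025 0 0 -19; -1 -0.205 -0.132 0.03 0 0 -20.62; -1 -0.24 -0.154 0.035 0 0 -20.62; -1 -0.275 -0.177 0.04 0 0 -20.62; -1 -0.30 -0.193 0.04 0 0 -20.62; -1 -0.32 -0.206 0.04 0 0 -20.62; -1 -0.33 -0.212 0.04 0 0 -20.62; -1 -0.33 -0.212 0.04 0 0 -20.62"
}}

```text
time_s: 1.1
eef_pos: [0.4378, 0.2219, 0.2161]
eef_rot: [-0.0, 0.002, 1.0, -0.0]
wrist_force: [-0.3, -0.5, 0.5]
opening: 1.0
grasp_force: 0.0
```

>>> {"fn": "servo_tool", "kwargs": {
  "series": "-1 -0.012 -0.03 -0.01 0 0 0; -1 -0.026 -0.064 -0.02 0 0 0; -1 -0.04 -0.098 -0.03 0 0 0; -1 -0.054 -0.132 -0.04 0 0 0; -1 -0.066 -0.16 -0.05 0 0 0; -1 -0.076 -0.184 -0.055 0 0 0; -1 -0.082 -0.198 -0.06 0 0 0; -1 -0.083 -0.20 -0.06 0 0 0; -1 -0.083 -0.20 -0.06 0 0 0"
}}

```text
time_s: 1.85
eef_pos: [0.5196, 0.0242, 0.2761]
eef_rot: [-0.0, 0.0, 1.0, 0.0]
wrist_force: [-0.1, 1.3, 0.2]
opening: 1.001
grasp_force: 0.0
```

```bash
python3 - <<'E'
from h import *
from bench import ctrl
o=ctrl.get_obs();c=ctrl.camera("wrist");cv2.imwrite("pics/w1.png",c["img"][:,:,::-1])
E=T_of(o)@c["T_tool_cam"];print(o["eef_pos"].round(4),o["eef_rot"].round(4),E.round(3).tolist())
for col in RNG:
    for u,v,r,a in blobs(c["img"],col,200):
        print(col,round(u),round(v),round(r,1),a,cast(c,E,u,v,.033)[:2].round(4))
E
```

```text
[0.5196 0.0242 0.2761] [-1.e-04  2.e-04  1.e+00  3.e-04] [[-0.0, 0.96, 0.279, 0.449], [1.0, -0.0, 0.001, 0.024], [0.001, 0.279, -0.96, 0.394], [0.0, 0.0, 0.0, 1.0]]
red 367 228 17.4 842.5 [0.5428 0.0774]
yellow 236 251 17.6 847.0 [ 0.5671 -0.0551]
blue 344 339 16.6 604.5 [0.6679 0.0571]
blue 29 226 31.2 2352.0 [ 0.5409 -0.2594]
green 356 122 18.0 926.5 [0.4422 0.063 ]
green 564 182 119.6 17561.5 [0.4966 0.2661]
white 614 240 28.9 938.0 [0.5549 0.3264]
white 538 230 38.7 1345.5 [0.5455 0.2482]
white 614 167 29.6 1043.5 [0.4828 0.3103]
white 536 158 41.2 1589.5 [0.4744 0.2345]
white 19 158 31.4 2132.5 [ 0.4744 -0.2545]
white 221 131 18.6 939.0 [ 0.4499 -0.0615]
```

View pics/w1.png

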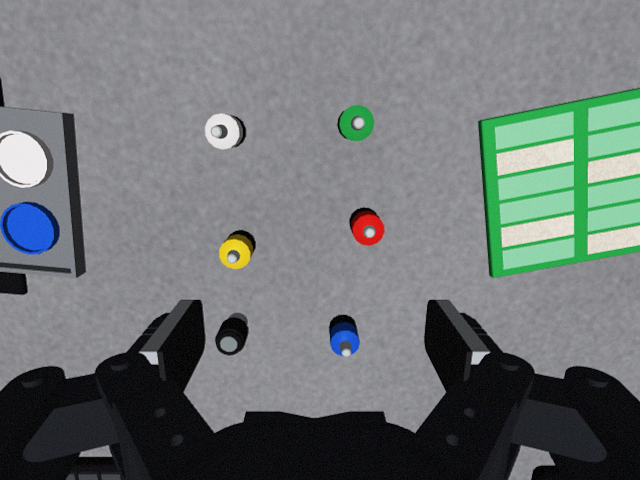

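The wrist view confirms the positions to about 3 mm: red (367,228), yellow (236,251), blue (344,339), white (221,131), green (356,122), eyepiece (231,335). I'll go for red first.

>>> {"fn": "servo_tool", "kwargs": {
  "series": "-1 -0.01 0.02 0.02 0 0 0; -1 -0.02 0.045 0.055 0 0 0; -1 -0.0244 0.053 0.09 0 0 0; -1 -0.0244 0.053 0.125 0 0 0; -1 -0.0244 0.053 0.16 0 0 0; -1 -0.0244 0.053 0.19 0 0 0; -1 -0.0244 0.053 0.215 0 0 0; -1 -0.0244 0.053 0.232 0 0 0; -1 -0.0244 0.053 0.239 0 0 0; 1 -0.0244 0.053 0.24 0 0 0; 1 -0.0244 0.053 0.24 0 0 0; 1 -0.0244 0.053 0.24 0 0 0"
}}

```text
time_s: 2.9
eef_pos: [0.545, 0.0772, 0.0376]
eef_rot: [0.001, -0.0, 1.0, -0.0]
wrist_force: [0.4, 0.3, -0.0]
opening: 0.606
grasp_force: 0.0
```

>>> {"fn": "servo_tool", "kwargs": {
  "series": "1 0 0 0 0 0 0; 1 0 0 0 0 0 0; 1 0 0 0 0 0 0"
}}

```text
time_s: 3.15
eef_pos: [0.5454, 0.0766, 0.0381]
eef_rot: [0.002, -0.0, 1.0, -0.0]
wrist_force: [-1.1, -0.1, 6.8]
opening: 0.349
grasp_force: 59.7
```

>>> {"fn": "servo_tool", "kwargs": {
  "series": "1 0 0 -0.02 0 0 0; 1 0 0 -0.05 0 0 0; 1 0 -0.01 -0.085 0 0 0; 1 0.005 -0.03 -0.11 0 0 0; 1 0.011 -0.06 -0.12 0 0 0; 1 0.017 -0.095 -0.12 0 0 0; 1 0.023 -0.13 -0.12 0 0 0; 1 0.029 -0.165 -0.12 0 0 0; 1 0.035 -0.2 -0.12 0 0 0; 1 0.041 -0.235 -0.12 0 0 0; 1 0.047 -0.27 -0.12 0 0 0; 1 0.053 -0.305 -0.12 0 0 0"
}}

```text
time_s: 4.15
eef_pos: [0.4906, -0.2302, 0.157]
eef_rot: [0.001, 0.0, 1.0, -0.0]
wrist_force: [0.6, 0.9, -1.2]
opening: 0.348
grasp_force: 59.6
```

>>> {"fn": "servo_tool", "kwargs": {
  "series": "1 0.006 -0.035 0 0 0 0; 1 0.012 -0.07 0 0 0 0; 1 0.017 -0.095 0 0 0 0; 1 0.019 -0.108 0 0 0 0; 1 0.02 -0.113 0 0 0 0; 1 0.02 -0.113 0.01 0 0 0; 1 0.02 -0.113 0.03 0 0 0; 1 0.02 -0.113 0.06 0 0 0; 1 0.02 -0.113 0.085 0 0 0; 1 0.02 -0.113 0.097 0 0 0; 1 0.02 -0.113 0.102 0 0 0; 1 0.02 -0.113 0.104 0 0 0"
}}

```text
time_s: 5.15
eef_pos: [0.4711, -0.3399, 0.0514]
eef_rot: [-0.001, -0.001, 1.0, 0.001]
wrist_force: [0.1, 0.1, 0.1]
opening: 0.351
grasp_force: 59.5
```

```bash
python3 - <<'E'
from h import *
from bench import ctrl
o=ctrl.get_obs();print(o["eef_pos"].round(4),o["wrist_force"].round(1))
a=ctrl.camera("scene")["img"][280:480,40:300];cv2.imwrite("pics/p1.png",cv2.resize(a[:,:,::-1],None,fx=2.5,fy=2.5))
E
```

```text
[ 0.4711 -0.3399  0.0514] [0.1 0.1 0.1]
```

View pics/p1.png

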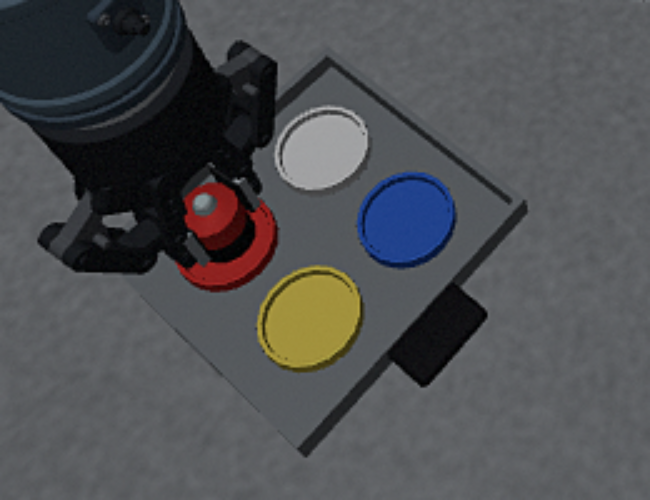

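The picture shows the red lens over its red cup at about (215,225) in the crop, centred and a few mm high. Next I lower and release it.

>>> {"fn": "servo_tool", "kwargs": {
  "series": "1 0 0 0.002 0 0 0; 1 0 0 0.004 0 0 0; 1 0 0 0.004 0 0 0; -0.1 0 0 0.004 0 0 0; -0.1 0 0 0.004 0 0 0; -0.1 0 0 0.004 0 0 0; -0.1 0 0 0.004 0 0 0; -0.1 0 0 -0.005 0 0 0; -0.1 0 0 -0.025 0 0 0; -0.1 0 0 -0.055 0 0 0; -0.1 0 0 -0.09 0 0 0; -1 0 0 -0.11 0 0 0"
}}

```text
time_s: 6.2
eef_pos: [0.4721, -0.3424, 0.1666]
eef_rot: [0.001, -0.0, 1.0, -0.002]
wrist_force: [0.7, -1.4, -0.1]
opening: 0.676
grasp_force: 0.0
```

```bash
python3 - <<'E'
from h import *
from bench import ctrl
o=ctrl.get_obs();print(o["eef_pos"].round(4),o["opening"])
a=ctrl.camera("scene")["img"][280:480,40:300];cv2.imwrite("pics/p2.png",cv2.resize(a[:,:,::-1],None,fx=2.5,fy=2.5))
E
```

```text
[ 0.4721 -0.3424  0.1666] 0.6757588649205987
```

View pics/p2.png

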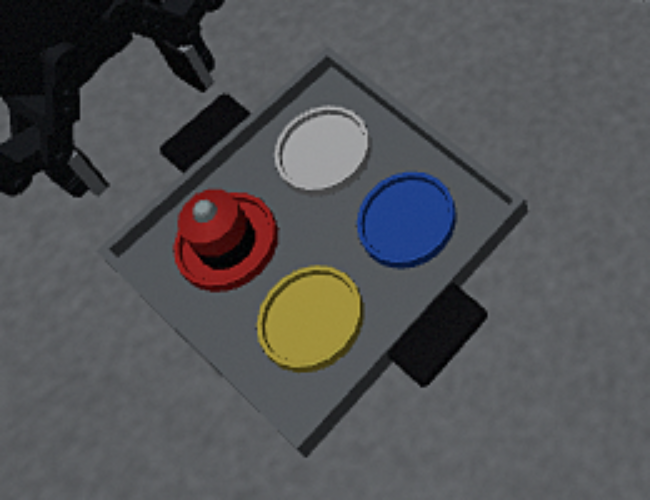

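The crop shows the red lens released and standing in the red cup at about (215,225). Yellow is next.

>>> {"fn": "servo_tool", "kwargs": {
  "series": "-1 -0.005 0.015 0 0 0 0; -1 -0.015 0.043 0 0 0 0; -1 -0.027 0.078 0 0 0 0; -1 -0.039 0.113 0 0 0 0; -1 -0.051 0.148 0 0 0 0; -1 -0.063 0.183 0 0 0 0; -1 -0.075 0.218 0 0 0 0; -1 -0.086 0.25 0 0 0 0; -1 -0.094 0.272 0 0 0 0; -1 -0.097 0.282 0.005 0 0 0; -1 -0.098 0.285 0.02 0 0 0; -1 -0.098 0.285 0.04 0 0 0"
}}

```text
time_s: 7.25
eef_pos: [0.57, -0.0551, 0.1228]
eef_rot: [0.001, -0.001, 1.0, -0.0]
wrist_force: [0.3, -0.2, 0.2]
opening: 0.996
grasp_force: 0.0
```

>>> {"fn": "servo_tool", "kwargs": {
  "series": "-1 0 0 0.02 0 0 0; -1 0 0 0.045 0 0 0; -1 0 0 0.067 0 0 0; -1 0 0 0.08 0 0 0; -1 0 0 0.085 0 0 0; 1 0 0 0.086 0 0 0; 1 0 0 0.086 0 0 0; 1 0 0 0.086 0 0 0; 1 0 0 0.086 0 0 0; 1 0 0 0.086 0 0 0; 1 0 0 0.086 0 0 0; 1 0 0 0.086 0 0 0"
}}

```text
time_s: 8.25
eef_pos: [0.5703, -0.0568, 0.0379]
eef_rot: [0.001, -0.0, 1.0, -0.0]
wrist_force: [-0.5, 0.9, 7.3]
opening: 0.354
grasp_force: 59.8
```

>>> {"fn": "servo_tool", "kwargs": {
  "series": "1 0 0 -0.02 0 0 0; 1 0 0 -0.05 0 0 0; 1 0.001 -0.01 -0.085 0 0 0; 1 0.003 -0.03 -0.11 0 0 0; 1 0.006 -0.06 -0.12 0 0 0; 1 0.009 -0.095 -0.12 0 0 0; 1 0.012 -0.13 -0.12 0 0 0; 1 0.015 -0.165 -0.12 0 0 0; 1 0.018 -0.2 -0.12 0 0 0; 1 0.021 -0.235 -0.12 0 0 0; 1 0.024 -0.265 -0.12 0 0 0; 1 0.026 -0.285 -0.12 0 0 0"
}}

```text
time_s: 9.25
eef_pos: [0.5423, -0.3446, 0.1566]
eef_rot: [0.0, 0.001, 1.0, -0.001]
wrist_force: [-0.1, 0.1, -1.2]
opening: 0.357
grasp_force: 59.5
```

>>> {"fn": "servo_tool", "kwargs": {
  "series": "1 0 -0.005 0 0 0 0; 1 0 -0.007 0 0 0 0; 1 0 -0.007 0.01 0 0 0; 1 0 -0.007 0.03 0 0 0; 1 0 -0.007 0.06 0 0 0; 1 0 -0.007 0.085 0 0 0; 1 0 -0.007 0.098 0 0 0; 1 0 -0.007 0.103 0 0 0; 1 0 -0.007 0.106 0 0 0; 1 0 -0.007 0.108 0 0 0; 1 0 -0.007 0.108 0 0 0; 1 0 -0.007 0.108 0 0 0"
}}

```text
time_s: 10.25
eef_pos: [0.544, -0.349, 0.0498]
eef_rot: [0.001, -0.0, 1.0, -0.001]
wrist_force: [0.5, -0.5, -0.9]
opening: 0.352
grasp_force: 59.5
```

>>> {"fn": "servo_tool", "kwargs": {
  "series": "-0.1 0 0 0 0 0 0; -0.1 0 0 0 0 0 0; -0.1 0 0 0 0 0 0; -0.1 0 0 0 0 0 0; -0.1 0 0 0 0 0 0; -0.1 0 0 -0.008 0 0 0; -0.1 0 0 -0.025 0 0 0; -0.1 0 0 -0.055 0 0 0; -0.1 0 0 -0.09 0 0 0; -1 0 0 -0.11 0 0 0; -1 0 0 -0.114 0 0 0; -1 0 0 -0.114 0 0 0"
}}

```text
time_s: 11.25
eef_pos: [0.5442, -0.3494, 0.1653]
eef_rot: [0.002, -0.0, 1.0, -0.002]
wrist_force: [1.1, -0.2, -0.7]
opening: 0.945
grasp_force: 0.0
```

```bash
cat > chk.py <<'E'
from h import *
from bench import ctrl
import sys
c=ctrl.camera("top");f=240/np.tan(np.radians(c["fovy"]/2));cv2.imwrite("pics/chk%s.png"%sys.argv[1],cv2.resize(c["img"][170:370,240:600,::-1],None,fx=2,fy=2))
v,u=np.mgrid[:480,:640];z=c["z_map"];E=c["extrinsics"]
P=np.stack([(u-c["cx"])/f*z,(v-c["cy"])/f*z,z],-1)@E[:3,:3].T+E[:3,3]
m=((P[...,2]>.032)&(P[...,2]<.09)&(P[...,0]>.4)&(P[...,0]<.72)&(abs(P[...,1]+.15)<.28)).astype(np.uint8)
n,l,s,_=cv2.connectedComponentsWithStats(m)
for i in range(1,n):
    if s[i,4]>15: q=P[l==i];print(s[i,4],((q.max(0)+q.min(0))/2)[:2].round(4),"ztop",q[:,2].max().round(3),c["img"][l==i].mean(0).round())
E
python3 chk.py a
```

```text
231 [0.6727 0.0575] ztop 0.057 [ 55.  83. 141.]
241 [ 0.6662 -0.0652] ztop 0.053 [67. 65. 67.]
113 [ 0.5363 -0.3486] ztop 0.057 [137. 121.  17.]
296 [ 0.4722 -0.3411] ztop 0.058 [137.  44.  43.]
242 [ 0.4521 -0.0602] ztop 0.061 [152. 149. 150.]
244 [0.4451 0.0635] ztop 0.057 [ 56. 118.  73.]
```

Red sits at its cup centre (0.472, -0.341). Blue is next.

>>> {"fn": "servo_tool", "kwargs": {
  "series": "-1 -0.005 0.015 0 0 0 0; -1 -0.014 0.045 0 0 0 0; -1 -0.025 0.08 0 0 0 0; -1 -0.036 0.115 0 0 0 0; -1 -0.048 0.15 0 0 0 0; -1 -0.059 0.185 0 0 0 0; -1 -0.07 0.22 0 0 0 0; -1 -0.081 0.255 0 0 0 0; -1 -0.092 0.29 0 0 0 0; -1 -0.103 0.325 0 0 0 0; -1 -0.114 0.36 0 0 0 0; -1 -0.123 0.387 0 0 0 0"
}}

```text
time_s: 12.3
eef_pos: [0.6648, 0.0429, 0.1598]
eef_rot: [-0.002, -0.001, 1.0, 0.001]
wrist_force: [-0.3, -0.6, -0.6]
opening: 1.001
grasp_force: 0.0
```

>>> {"fn": "servo_tool", "kwargs": {
  "series": "-1 -0.005 0.013 0 0 0 0; -1 -0.006 0.018 0.01 0 0 0; -1 -0.006 0.018 0.03 0 0 0; -1 -0.006 0.018 0.06 0 0 0; -1 -0.006 0.018 0.09 0 0 0; -1 -0.006 0.018 0.112 0 0 0; -1 -0.006 0.018 0.123 0 0 0; -1 -0.006 0.018 0.126 0 0 0; 1 -0.006 0.018 0.126 0 0 0; 1 -0.006 0.018 0.126 0 0 0; 1 -0.006 0.018 0.126 0 0 0; 1 -0.006 0.018 0.126 0 0 0"
}}

```text
time_s: 13.3
eef_pos: [0.6734, 0.0564, 0.0383]
eef_rot: [0.002, -0.0, 1.0, -0.0]
wrist_force: [-0.7, -0.7, 0.4]
opening: 0.452
grasp_force: 0.0
```

>>> {"fn": "servo_tool", "kwargs": {
  "series": "1 0 0 0 0 0 0; 1 0 0 0 0 0 0; 1 0 0 0 0 0 0"
}}

```text
time_s: 13.55
eef_pos: [0.6735, 0.0565, 0.0383]
eef_rot: [0.002, -0.0, 1.0, -0.0]
wrist_force: [0.4, -0.8, 6.2]
opening: 0.353
grasp_force: 60.0
```

```bash
python3 chk.py b; python3 -c "
from bench import ctrl;o=ctrl.get_obs();print(o['eef_pos'],o['opening'],o['grasp_force'])"
```

```text
241 [ 0.6658 -0.0653] ztop 0.053 [73. 71. 73.]
44 [0.6678 0.1016] ztop 0.09 [40. 42. 46.]
293 [ 0.5448 -0.3487] ztop 0.062 [154. 138.  38.]
295 [ 0.4722 -0.3415] ztop 0.059 [149.  53.  51.]
241 [ 0.452  -0.0601] ztop 0.062 [164. 161. 161.]
[0.67347844 0.05645595 0.0382907 ] 0.3514805452240023 59.9960063531762
```

>>> {"fn": "servo_tool", "kwargs": {
  "series": "1 0 0 -0.02 0 0 0; 1 0 0 -0.05 0 0 0; 1 0.003 -0.01 -0.085 0 0 0; 1 0.01 -0.03 -0.11 0 0 0; 1 0.021 -0.06 -0.12 0 0 0; 1 0.033 -0.092 -0.12 0 0 0; 1 0.045 -0.124 -0.12 0 0 0; 1 0.057 -0.156 -0.12 0 0 0; 1 0.069 -0.188 -0.12 0 0 0; 1 0.081 -0.22 -0.12 0 0 0; 1 0.093 -0.252 -0.12 0 0 0; 1 0.104 -0.284 -0.12 0 0 0"
}}

```text
time_s: 14.6
eef_pos: [0.5671, -0.2286, 0.1565]
eef_rot: [0.0, -0.0, 1.0, -0.0]
wrist_force: [1.4, -0.2, -0.8]
opening: 0.354
grasp_force: 59.4
```

>>> {"fn": "servo_tool", "kwargs": {
  "series": "1 0.01 -0.028 0 0 0 0; 1 0.016 -0.044 0 0 0 0; 1 0.018 -0.05 0 0 0 0; 1 0.018 -0.05 0.01 0 0 0; 1 0.018 -0.05 0.03 0 0 0; 1 0.018 -0.05 0.06 0 0 0; 1 0.018 -0.05 0.085 0 0 0; 1 0.018 -0.05 0.098 0 0 0; 1 0.018 -0.05 0.103 0 0 0; 1 0.018 -0.05 0.106 0 0 0; 1 0.018 -0.05 0.108 0 0 0; 1 0.018 -0.05 0.108 0 0 0"
}}

```text
time_s: 15.6
eef_pos: [0.551, -0.2776, 0.0493]
eef_rot: [0.001, -0.0, 1.0, -0.001]
wrist_force: [0.2, -0.2, -0.5]
opening: 0.353
grasp_force: 59.4
```

>>> {"fn": "servo_tool", "kwargs": {
  "series": "-0.1 0 0 0 0 0 0; -0.1 0 0 0 0 0 0; -0.1 0 0 0 0 0 0; -0.1 0 0 0 0 0 0; -0.1 0 0 0 0 0 0; -0.1 0 0 -0.008 0 0 0; -0.1 0 0 -0.025 0 0 0; -0.1 0 0 -0.055 0 0 0; -0.1 0 0 -0.09 0 0 0; -1 0 0 -0.11 0 0 0; -1 0 0 -0.114 0 0 0; -1 0 0 -0.114 0 0 0"
}}

```text
time_s: 16.6
eef_pos: [0.5512, -0.2783, 0.1651]
eef_rot: [0.002, -0.0, 1.0, -0.001]
wrist_force: [-0.0, 0.4, -0.0]
opening: 0.947
grasp_force: 0.0
```

>>> {"fn": "servo_tool", "kwargs": {
  "series": "-1 0.007 0.015 0 0 0 0; -1 0.02 0.043 0 0 0 0; -1 0.035 0.075 0 0 0 0; -1 0.05 0.108 0 0 0 0; -1 0.065 0.14 0 0 0 0; -1 0.08 0.173 0 0 0 0; -1 0.092 0.2 0 0 0 0; -1 0.098 0.213 0 0 0 0; -1 0.099 0.216 0.005 0 0 0; -1 0.099 0.216 0.02 0 0 0; -1 0.099 0.216 0.04 0 0 0; -1 0.099 0.216 0.05 0 0 0"
}}

```text
time_s: 17.6
eef_pos: [0.4505, -0.0618, 0.11]
eef_rot: [-0.001, 0.0, 1.0, 0.0]
wrist_force: [-1.3, -0.2, -0.1]
opening: 1.001
grasp_force: 0.0
```

>>> {"fn": "servo_tool", "kwargs": {
  "series": "-1 0 0 0.02 0 0 0; -1 0 0 0.045 0 0 0; -1 0 0 0.065 0 0 0; -1 0 0 0.073 0 0 0; -1 0 0 0.076 0 0 0; 1 0 0 0.076 0 0 0; 1 0 0 0.076 0 0 0; 1 0 0 0.076 0 0 0; 1 0 0 0.076 0 0 0; 1 0 0 0.076 0 0 0; 1 0 0 0.076 0 0 0; 1 0 0 0.076 0 0 0"
}}

```text
time_s: 18.6
eef_pos: [0.452, -0.0618, 0.0376]
eef_rot: [0.001, -0.0, 1.0, -0.0]
wrist_force: [-1.4, -0.9, 6.9]
opening: 0.349
grasp_force: 58.9
```

```bash
python3 chk.py c
```

```text
240 [ 0.6658 -0.0653] ztop 0.053 [68. 67. 68.]
279 [ 0.5503 -0.2769] ztop 0.068 [ 50.  77. 134.]
290 [ 0.5447 -0.3483] ztop 0.062 [145. 130.  34.]
297 [ 0.4722 -0.341 ] ztop 0.06 [140.  48.  46.]
242 [0.4451 0.0635] ztop 0.056 [ 55. 119.  74.]
```

>>> {"fn": "servo_tool", "kwargs": {
  "series": "1 0 0 -0.02 0 0 0; 1 0 0 -0.05 0 0 0; 1 -0.001 -0.008 -0.085 0 0 0; 1 -0.003 -0.025 -0.11 0 0 0; 1 -0.007 -0.05 -0.12 0 0 0; 1 -0.011 -0.08 -0.12 0 0 0; 1 -0.015 -0.112 -0.12 0 0 0; 1 -0.019 -0.144 -0.12 0 0 0; 1 -0.023 -0.174 -0.12 0 0 0; 1 -0.026 -0.197 -0.12 0 0 0; 1 -0.028 -0.207 -0.12 0 0 0; 1 -0.028 -0.209 -0.12 0 0 0"
}}

```text
time_s: 19.65
eef_pos: [0.4793, -0.2723, 0.1568]
eef_rot: [0.0, 0.001, 1.0, -0.0]
wrist_force: [-0.6, 0.3, -0.4]
opening: 0.351
grasp_force: 59.6
```

>>> {"fn": "servo_tool", "kwargs": {
  "series": "1 0 0 0 0 0 0; 1 0 0 0.01 0 0 0; 1 0 0 0.03 0 0 0; 1 0 0 0.06 0 0 0; 1 0 0 0.085 0 0 0; 1 0 0 0.098 0 0 0; 1 0 0 0.103 0 0 0; 1 0 0 0.106 0 0 0; 1 0 0 0.108 0 0 0; 1 0 0 0.108 0 0 0; 1 0 0 0.108 0 0 0"
}}

```text
time_s: 20.57
eef_pos: [0.4798, -0.2707, 0.0494]
eef_rot: [0.001, -0.0, 1.0, -0.001]
wrist_force: [0.2, 0.2, 0.5]
opening: 0.352
grasp_force: 59.5
```

>>> {"fn": "servo_tool", "kwargs": {
  "series": "-0.1 0 0 0 0 0 0; -0.1 0 0 0 0 0 0; -0.1 0 0 0 0 0 0; -0.1 0 0 0 0 0 0; -0.1 0 0 0 0 0 0; -0.1 0 0 -0.008 0 0 0; -0.1 0 0 -0.025 0 0 0; -0.1 0 0 -0.055 0 0 0; -0.1 0 0 -0.09 0 0 0; -0.1 0 0 -0.12 0 0 0; -0.1 0 0 -0.15 0 0 0; -0.1 0 0 -0.16 0 0 0"
}}

```text
time_s: 21.57
eef_pos: [0.4809, -0.2719, 0.2142]
eef_rot: [0.003, -0.0, 1.0, -0.003]
wrist_force: [0.6, -0.4, 0.9]
opening: 0.551
grasp_force: 0.0
```

>>> {"fn": "servo_tool", "kwargs": {
  "series": "-0.1 0 0.03 0 0 0 0; -0.1 0 0.06 0 0 0 0; -0.1 0 0.095 0 0 0 0; -0.1 0 0.125 0 0 0 0; -0.1 0 0.145 0 0 0 0; -0.1 0 0.15 0 0 0 0; -0.1 0 0.15 0 0 0 0"
}}

```text
time_s: 22.15
eef_pos: [0.4789, -0.1191, 0.2082]
eef_rot: [-0.0, -0.001, 1.0, 0.0]
wrist_force: [0.1, -0.1, 0.2]
opening: 0.548
grasp_force: 0.0
```

```bash
python3 chk.py d; python3 - <<'E'
from h import *
from bench import ctrl
a=ctrl.camera("scene")["img"][100:480,60:420];cv2.imwrite("pics/fin.png",cv2.resize(a[:,:,::-1],None,fx=1.5,fy=1.5))
E
```

```text
242 [ 0.6661 -0.0652] ztop 0.052 [69. 68. 69.]
258 [ 0.5509 -0.2764] ztop 0.068 [ 49.  80. 139.]
291 [ 0.5448 -0.348 ] ztop 0.063 [147. 132.  33.]
243 [0.4451 0.0635] ztop 0.055 [ 58. 122.  76.]
```

View pics/fin.png

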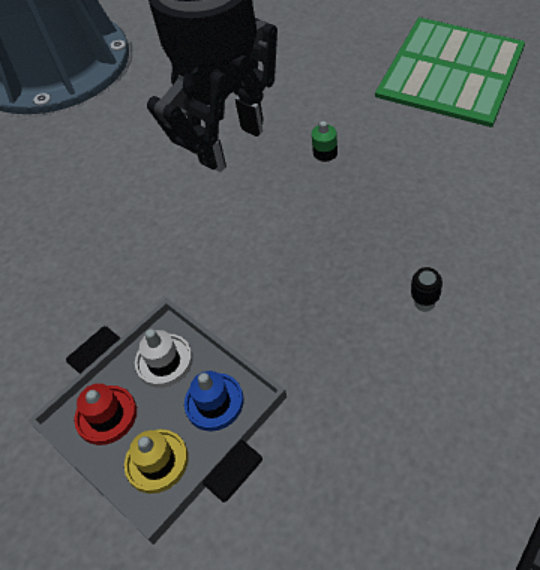

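All four objectives stand in the cup of their own colour: red (100,405), white (157,350), blue (207,395) and yellow (150,455). The green objective (323,140) and the eyepiece (427,286) have not moved.

```bash
python3 -c "
from bench import ctrl;print(ctrl.hand_in())"
```

```text
the job is handed in; nothing more can be done
None
```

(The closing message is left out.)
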